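# Nest the beacon covers

### The arm

A 6-joint arm with a two-finger parallel gripper is mounted at the origin on a cart in front of the work surface, level with it; the furniture and walls round the work are solid. World frame = base frame: x ahead of the robot, y to its left, z up, the work surface at z = 0. Lengths are in mm, angles in rad, forces in N, time in s.
With the tool pointing down it reaches from about 325 to 900 mm from the base axis. Payload 6.1 kg.
Tool frame: the origin (TCP) lies between the finger pads; the fingertips stand ahead of it and the grasp point (between the pads) lies 8 mm behind it (env.tip_extent is the z of the fingertips in the tool frame, in mm); z points along the fingers, y is the line along which they close (so a half turn about z gives the same grasp; the last joint's range is limited). The gripper opens to 85 mm and grips with 20 to 120 N. Pads are 22 mm wide; open, the fingers measure 114 mm over their backs; the gripper's body (76 mm by 85 mm) begins 54 mm behind the grasp point. The pads swing forward as they close: fully open they stand 13 mm farther back than shut.
Start: joints at [-1.388, 0.22, 1.526, -0, 1.395, -0.126], TCP at [189.94, -595.431, 242.3] pointing down, gripper open.
Joint ranges: [-2.98, 2.98], [-0.91, 2.08], [0.09, 2.57], [-1.24, 4.39], [0.2, 2.65], [-2.68, 2.68]. Speed limits (rad/s): [2.57, 2.57, 3.01, 3.14, 3.14, 3.14].

### API

Orientations are given as a unit quaternion [w, x, y, z].
In Python, from rig import env gives the robot as it stands.
- The arm moves only by the shell command python3 -m inch 'ROWS' [OPENING]. ROWS is JSON, a list of rows, each an object with "xyz": the shift along the tool's x, y, z in mm, a list of three; "yaw": the turn about the tool's z in rad. In form: [{"xyz": [dx, dy, dz], "yaw": yaw}, ...]. A call has 1 to 12 rows; each row is the pose to reach, as a shift and turn from the pose commanded when the call began, along the tool's axes at that moment; what a row does not reach only later rows make up. A row lasts 1/12 s, in which the tool goes at most 41.7 mm and 7.16 degrees, less where a joint would pass 70% of its speed; a pose out of reach is approached as far as the arm can. A call with a gripper value outside its range is refused whole. OPENING is the closure in counts, from 0 (fully open) to 255 (shut), set as the call begins (- or left out, the last holds). The fingers move at their own pace and stop on an object; the grip force is fixed at half the most. Time passes only in rows, so rows that repeat a pose let the fingers close. It gives the time, the measured TCP pose, the force, the opening and the grip force at its end, in the units of the state.
- env.observe(): the state, without advancing time (a new reading comes with each control period).
- env.get_image(name): name is "scene" or "top"; returns a dict with "frame" (400x640x3 uint8, red, green, blue), "fx", "fy", "cx", "cy" (pixels), "eye" and "rotation" of the camera in the world. Camera axes: x right, y down, z forward; pixel columns grow to the right and rows downward; lengths in mm; the calibration is good to about 2 mm. A picture is of the moment at which its call begins. There is no depth.
- env.finish_job(): hands the job in; it is judged then, once.
Trained networks look in a picture, given as the dict that the camera call returned (one of the last four; its "shot" number tells which), for a name from the list of things; names that differ only in an ending like _2 or _b are one class to them, and where a whole thing is asked for, a point or a joint stands for the part that bears it (a point fixed in the world has none). Each returns a list of dicts, best first, with "conf" (0 to 1); they miss things now and then, are a little off and sometimes report something else, mostly with a low value. They report only what shows in the picture. A call takes as long as a camera call. They do not tell look-alikes from the thing itself.
- env.search_frame(picture, query): "xy" ([column, row] in pixels, amid what is visible of it).
- env.regions_of(picture, query): "region" (400x640 bool, what is visible of it) and "xy" ([column, row] in pixels, amid what is visible of it).
- env.tip_of(picture, query): "xy" ([column, row] in pixels: a listed point, or the origin of a listed thing).
The state is a dict: "t": time; "qpos": joint angles; "joint_velocities": joint speeds; "effort": joint torques, N m; "tool_pos": TCP position; "orientation": TCP orientation; "force": force on the tool from outside, world axes, zero at the start; "wrist_torque": the same for the moment, N m; "width": finger opening in mm; "finger_force": force on a finger pad.
Only numpy, scipy, OpenCV 4.12 (cv2) and the standard library are available. Lean on these libraries where they do the work, as an engineer would, in place of code of your own. Each camera call takes 0.05 s, during which the arm holds its last target. There are 200 camera calls.

### The job

Stack the three upturned beacon covers for storage, hollow side up: put the orange one inside the white one, and the blue one inside the orange one, each roughly centred and sitting level on its collar on the floor of the one below. Set them down gently rather than dropping them, leave the white cover where it stands, and leave the mug alone.

Things in the scene. Friction and masses are not known exactly. Their poses are not given: they have to be found in the camera images.
- large_cover_center (a point): White plastic beacon cover, a round dome lying upside down on its flat collar, hollow side up (own z up). 160 mm across, 50 high; flat inner floor 104 mm across, 10 mm above the underside. About 0.35 kg. The point is on its axis, half-way up (25 mm above the underside). All three covers are round: yaw does not matter.
- medium_cover_center (a point): Orange cover, likewise hollow side up: 116 mm across, 64 high, collar 60 mm across; flat inner floor 76 mm across, 24 mm above the underside. Black rim band 9 mm thick (radius 49 to 58), 14 tall, upright sides; pinch it from above, one finger inside. 0.12 kg. Point on the axis, half-way up (32 mm). Seated, its underside is 10 mm above the white one's underside.
- small_cover_center (a point): Blue cover, likewise hollow side up: 80 mm across, 60 high, collar 40 mm across; flat inner floor 44 mm across, 24 mm above the underside. Black rim band 9 mm thick (radius 31 to 40), 14 tall, upright sides; pinch it from above, one finger inside. 0.07 kg. Point on the axis, half-way up (30 mm). Seated, its underside is 24 mm above the orange one's underside.
- mug: A white patterned china mug, 82 mm across, 91 mm high, with a handle, standing behind the covers; not part of the job. Origin at the centre of its underside.
Mind the look-alikes: they are no part of the job. What is meant by the part that bears small_cover_center is not pink or turquoise, and is the larger of those in its own colour.

How it is judged (in metres and radians):
At the end, for the whole second after the job is handed in: The orange cover sits in the white one (axes within 18 mm) and the blue one in the orange one (axes within 16 mm), each down on the floor of the one below within 6 mm, all three hollow side up and level within about 10 degrees, released and at rest; the white cover within 60 mm of where it was (horizontal distance between medium_cover_center and large_cover_center below 0.018 m and horizontal distance between small_cover_center and medium_cover_center below 0.016 m and z of medium_cover_center in the frame of large_cover_center between 0.011 and 0.023 m and z of small_cover_center in the frame of medium_cover_center between 0.016 and 0.028 m and angle between each of large_cover_center, medium_cover_center, small_cover_center's own z axis and vertical below 0.18 rad and linear speed of each of large_cover, medium_cover, small_cover below 0.02 m/s and distance of large_cover_center from where it was at the start of the episode below 0.06 m); the robot touches nothing.
It fails at once if the orange cover is dropped or thrown (faster than 0.7 m/s out of the fingers, a fall of about 25 mm) (contact force between the fingers and medium_cover below 0.3 N and linear speed of medium_cover above 0.7 m/s).
It fails at once if the blue cover is dropped or thrown (faster than 0.7 m/s out of the fingers, a fall of about 25 mm) (contact force between the fingers and small_cover below 0.3 N and linear speed of small_cover above 0.7 m/s).
It fails at once if the mug is moved by more than 30 mm (distance of mug from where it was at the start of the episode above 0.03 m).
It also fails if it takes over 59 s, if anything falls off the work surface, if the arm or the gripper's body presses on something with over 40 N, if the wrist force passes 120 N, or if a joint passes its speed limit or range.

## Working session

There is one attempt and no reset: what is moved stays moved. The work goes in short steps, Python scripts to look and compute and a shell command to move; the robot and the scene stay as the last step left them, time stands still between calls to the robot, and variables do not carry over. Pictures are saved under pics/ and viewed, at most 10 in all, crops included, and the job is handed in when it is done.

```bash
ls; mkdir -p pics
cat > h.py <<'E'
from rig import env
import numpy as np, cv2
def ray(p,xy):
    d=np.array([(xy[0]-p["cx"])/p["fx"],(xy[1]-p["cy"])/p["fy"],1.0])
    return np.array(p["eye"],float), np.array(p["rotation"],float)@d
def atz(p,xy,z):
    o,d=ray(p,xy); return (o+d*(z-o[2])/d[2]).round(1)
def save(p,n): cv2.imwrite("pics/"+n+".png",p["frame"][:,:,::-1])
E
python3 - <<'E'
from h import *
for c in ("top","scene"):
    p=env.get_image(c); save(p,c+"0")
    print(c,np.round(p["eye"]),np.round(p["rotation"],2).tolist(),p["fx"])
    for q,z in (("large_cover_center",25),("medium_cover_center",32),("small_cover_center",30),("mug",0)):
        for r in env.tip_of(p,q)[:5]: print(q,np.round(r["xy"]),round(r["conf"],2),atz(p,r["xy"],z), p["frame"][int(r["xy"][1]),int(r["xy"][0])])
s=env.observe(); print(s["t"],s["tool_pos"],s["orientation"],s["width"],env.tip_extent)
E
```

```text
pics
top [ 443.  218. 1095.] [0.05, -0.7, 0.72, -0.04] 417.23046624651937Traceback (most recent call last):
  File "<stdin>", line 6, in <module>
  File "h.py", line 7, in atz
    o,d=ray(p,xy); return (o+d*(z-o[2])/d[2]).round(1)
        ~~~^^^^^^
  File "h.py", line 5, in ray
    return np.array(p["eye"],float), np.array(p["rotation"],float)@d
                                     ~~~~~~~~~~~~~~~~~~~~~~~~~~~~~^~
ValueError: matmul: Input operand 1 has a mismatch in its core dimension 0, with gufunc signature (n?,k),(k,m?)->(n?,m?) (size 3 is different from 4)
```

```bash
sed -i 's/^import.*/&\nfrom scipy.spatial.transform import Rotation as R/; s/np.array(p\["rotation"\],float)@d/R.from_quat(np.array(p["rotation"])[[1,2,3,0]]).apply(d)/' h.py
python3 - <<'E'
from h import *
for c in ("top","scene"):
    p=env.get_image(c); save(p,c+"0")
    print(c,np.round(p["eye"]),np.round(p["rotation"],2).tolist(),p["fx"])
    for q,z in (("large_cover_center",25),("medium_cover_center",32),("small_cover_center",30),("mug",0)):
        for r in env.tip_of(p,q)[:5]: print(q,np.round(r["xy"]),round(r["conf"],2),atz(p,r["xy"],z), p["frame"][int(r["xy"][1]),int(r["xy"][0])])
s=env.observe(); print(s["t"],s["tool_pos"],s["orientation"],s["width"],env.tip_extent)
E
```

```text
top [ 443.  218. 1095.] [0.05, -0.7, 0.72, -0.04] 417.23046624651937
large_cover_center [427. 210.] 0.63 [540.4 -57.   25. ] [236 235 234]
medium_cover_center [253. 220.] 0.97 [528.2 389.1  32. ] [233 185 100]
small_cover_center [299. 177.] 0.86 [636.7 267.3  30. ] [107 161 229]
small_cover_center [337. 223.] 0.65 [513.4 173.8  30. ] [123 177 230]
small_cover_center [312. 267.] 0.62 [405.3 239.8  30. ] [234 208 228]
scene [-277. 1077.  857.] [0.18, -0.33, 0.82, -0.43] 519.5445331485262
large_cover_center [394. 162.] 0.96 [539.  -62.3  25. ] [233 233 226]
medium_cover_center [292. 222.] 0.81 [541.  369.7  32. ] [233 145  57]
small_cover_center [239. 247.] 0.88 [563.6 525.7  30. ] [ 63 172 168]
small_cover_center [296. 192.] 0.8 [637.3 266.4  30. ] [53 63 97]
small_cover_center [362. 228.] 0.77 [393.6 262.   30. ] [137  82  96]
small_cover_center [349. 194.] 0.75 [520.4 171.5  30. ] [47 43 44]
mug [312. 172.] 0.56 [717.5 123.    0. ] [133 133 128]
0.6 [ 189.95129367 -595.43206269  242.32701817] [1.81881201e-05 9.88102117e-01 1.53799238e-01 9.79753428e-07] 85.29016752601957 11.0
```

View pics/top0.png

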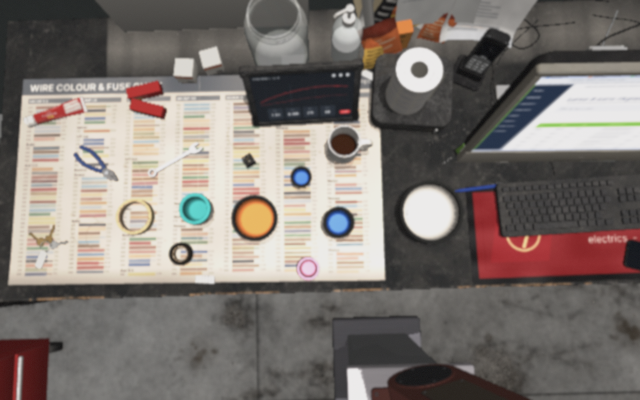

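View pics/scene0.png

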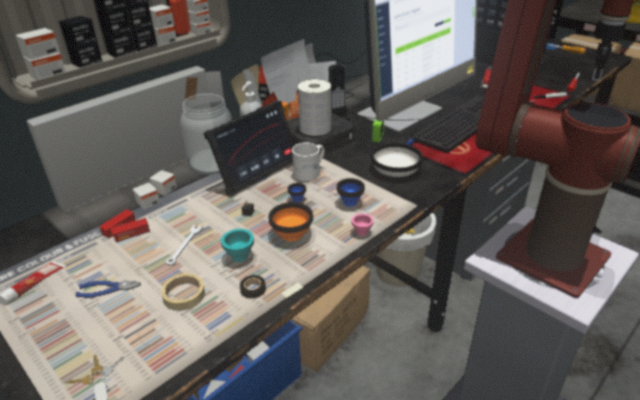

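The top view shows the white cover at (428,211), orange at (254,217), the larger blue at (338,222), and the mug at (343,145). The small blue at (301,177), turquoise at (195,208) and pink at (308,268) are decoys. In the scene view, the same covers are at (397,162), (291,222) and (350,193).

```bash
cat >> h.py <<'E'
def rims(p,want):
    "want: {query:(rim height, expected xy pixel)} -> rim centre, radius in world"
    out={}
    for q,(z,e) in want.items():
        rs=[r for r in env.regions_of(p,q) if np.hypot(*(np.array(r["xy"])-e))<25]
        if not rs: print(q,"missed"); continue
        c=max(cv2.findContours(rs[0]["region"].astype(np.uint8),0,1)[0],key=cv2.contourArea)
        w=np.array([atz(p,x,z)[:2] for x in c[:,0,:]],np.float32)
        o,rad=cv2.minEnclosingCircle(w); out[q]=np.array(o)
        print(q,np.round(o,1),round(rad,1),"bbox",w.min(0),w.max(0),(w.min(0)+w.max(0))/2)
    return out
E
python3 - <<'E'
from h import *
p=env.get_image("top")
rims(p,{"large_cover_center":(50,(428,211)),"medium_cover_center":(64,(254,217)),"small_cover_center":(60,(338,222))})
p=env.get_image("scene")
rims(p,{"large_cover_center":(50,(397,162)),"medium_cover_center":(64,(291,222)),"small_cover_center":(60,(350,193))})
E
python3 -m inch '[{"xyz":[36,-41,0],"yaw":0},{"xyz":[72,-82,0],"yaw":0},{"xyz":[108,-123,0],"yaw":0},{"xyz":[144,-164,0],"yaw":0},{"xyz":[180,-205,0],"yaw":0},{"xyz":[216,-246,0],"yaw":0},{"xyz":[252,-287,0],"yaw":0},{"xyz":[288,-328,0],"yaw":0},{"xyz":[324,-369,0],"yaw":0},{"xyz":[360,-410,0],"yaw":0},{"xyz":[396,-451,0],"yaw":0},{"xyz":[429,-488,0],"yaw":0}]' 120
```

```text
large_cover_center [533.9 -60.5] 80.5 bbox [ 455.9 -139.6] [612.5  19.2] [534.2      -60.200005]
medium_cover_center [530.9 382.3] 57.7 bbox [473.8 326. ] [586.2 438.3] [530.   382.15]
small_cover_center [513.9 172.6] 40.1 bbox [474.9 132.8] [552.6 210.4] [513.75 171.6 ]
large_cover_center [524.1 -47.7] 102.1 bbox [ 438.9 -147.4] [619.1  47.4] [529.       -49.999996]
medium_cover_center [516.1 394.5] 81.8 bbox [448.7 322.9] [592.4 456.6] [520.55005 389.75   ]
small_cover_center [499.4 192.4] 68.8 bbox [445.1 130.8] [557.3 249.1] [501.2     189.95001]
t: 2.0
tool_pos: [390.5, -135.4, 242.8]
orientation: [0.0, 0.988, 0.154, 0.001]
force: [1.0, -1.1, -0.5]
width: 45.5
finger_force: 0.0
```

```bash
python3 -m inch '[{"xyz":[20,-35,0],"yaw":0},{"xyz":[40,-70,0],"yaw":0},{"xyz":[60,-105,0],"yaw":0},{"xyz":[80,-140,0],"yaw":0},{"xyz":[100,-175,0],"yaw":0},{"xyz":[120,-210,0],"yaw":0},{"xyz":[140,-245,0],"yaw":0},{"xyz":[160,-280,0],"yaw":0},{"xyz":[180,-315,0],"yaw":0},{"xyz":[200,-350,0],"yaw":0},{"xyz":[220,-385,0],"yaw":0},{"xyz":[240,-415,0],"yaw":0}]' 120
python3 -m inch '[{"xyz":[20,-25,0],"yaw":0},{"xyz":[20,-25,0],"yaw":0},{"xyz":[20,-25,0],"yaw":0}]'
cat >> h.py <<'E'
def todo(x,y,z):
    s=env.observe(); q=np.array(s["orientation"])
    print("t",round(s["t"],1),"at",np.round(s["tool_pos"],1),"w",round(s["width"],1),"tip",env.tip_extent,"shift",R.from_quat(q[[1,2,3,0]]).inv().apply(np.array([x,y,z])-s["tool_pos"]).round(1),"q6",round(s["qpos"][5],2),"yaxis",R.from_quat(q[[1,2,3,0]]).apply([0,1,0]).round(3))
E
python3 -c "
from h import *
todo(514.2,433,100)"
```

```text
t: 3.0
tool_pos: [492.4, 333.8, 242.3]
orientation: [-0.0, 0.988, 0.154, 0.0]
force: [0.4, 0.1, 0.6]
width: 45.2
finger_force: 0.0
t: 3.25
tool_pos: [503.8, 362.2, 241.3]
orientation: [0.0, 0.988, 0.155, -0.001]
force: [-0.0, -0.1, 0.4]
width: 45.4
finger_force: 0.0
t 3.2 at [503.8 362.2 241.3] w 45.4 tip 11.0 shift [ 31.7 -64.3 141.3] q6 1.76 yaxis [ 0.306 -0.952  0.   ]
```

```bash
python3 -m inch '[{"xyz":[16,-32,5],"yaw":0},{"xyz":[32,-64,35],"yaw":0},{"xyz":[32,-64,70],"yaw":0},{"xyz":[32,-64,100],"yaw":0},{"xyz":[32,-64,130],"yaw":0},{"xyz":[32,-64,130],"yaw":0},{"xyz":[32,-64,130],"yaw":0}]'
python3 - <<'E'
from h import *
todo(514.2,433,62)
a=env.get_image("top"); b=env.get_image("scene")
f=lambda p,x,y:cv2.resize(p["frame"][y:y+130,x:x+180,::-1],None,fx=4,fy=2*2,interpolation=2)[:, :]
im=np.vstack([cv2.resize(f(a,165,150),(400,290)),cv2.resize(f(b,205,120),(400,290))])
cv2.imwrite("pics/g1.png",im)
E
```

```text
t: 3.83
tool_pos: [514.0, 429.7, 110.8]
orientation: [0.001, 0.988, 0.153, -0.002]
force: [0.6, 0.5, 0.3]
width: 45.3
finger_force: 0.0
t 3.8 at [514.  429.7 110.8] w 45.3 tip 11.0 shift [ 1.5 -3.1 48.7] q6 1.84 yaxis [ 0.303 -0.953  0.002]
```

View pics/g1.png

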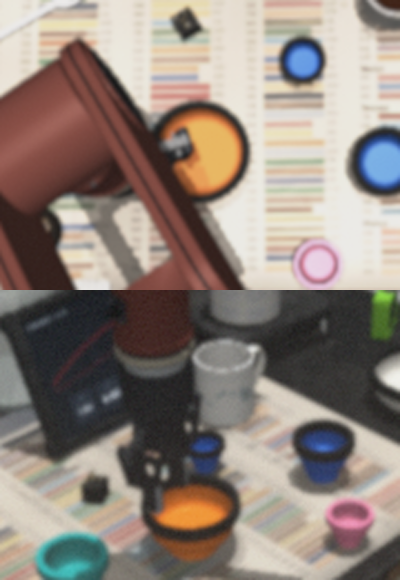

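The top crop shows the gripper over the left edge of the orange rim, with the inner finger inside the cup. The scene crop agrees, so I'll descend and pinch.

```bash
python3 -m inch '[{"xyz":[1,-3,20],"yaw":0},{"xyz":[1,-3,35],"yaw":0},{"xyz":[1,-3,47],"yaw":0},{"xyz":[1,-3,47],"yaw":0},{"xyz":[1,-3,47],"yaw":0}]'
python3 -c "
from h import *
todo(514.2,433,64)"
python3 -m inch '[{"xyz":[0,0,0],"yaw":0},{"xyz":[0,0,0],"yaw":0},{"xyz":[0,0,0],"yaw":0},{"xyz":[0,0,0],"yaw":0},{"xyz":[0,0,0],"yaw":0},{"xyz":[0,0,0],"yaw":0}]' 255
```

```text
t: 4.35
tool_pos: [514.7, 434.3, 64.8]
orientation: [0.0, 0.988, 0.154, -0.001]
force: [0.3, -0.2, -0.3]
width: 45.3
finger_force: 0.0
t 4.3 at [514.7 434.3  64.8] w 45.3 tip 11.0 shift [-0.9  1.1  0.8] q6 1.85 yaxis [ 0.304 -0.953  0.001]
t: 4.85
tool_pos: [515.8, 435.3, 66.4]
orientation: [-0.0, 0.988, 0.154, 0.001]
force: [-0.4, 0.7, 5.0]
width: 6.6
finger_force: 61.4
```

```bash
python3 -m inch '[{"xyz":[0,0,-2],"yaw":0},{"xyz":[0,0,-5],"yaw":0},{"xyz":[0,0,-9],"yaw":0},{"xyz":[0,0,-14],"yaw":0},{"xyz":[0,0,-20],"yaw":0},{"xyz":[0,0,-20],"yaw":0}]'
python3 - <<'E'
from h import *
b=env.get_image("scene")
cv2.imwrite("pics/g2.png",cv2.resize(b["frame"][130:260,215:355,::-1],(560,520),interpolation=2))
E
```

```text
t: 5.35
tool_pos: [516.0, 435.3, 87.1]
orientation: [-0.0, 0.988, 0.154, 0.001]
force: [0.0, 0.3, -1.7]
width: 6.8
finger_force: 60.8
```

View pics/g2.png

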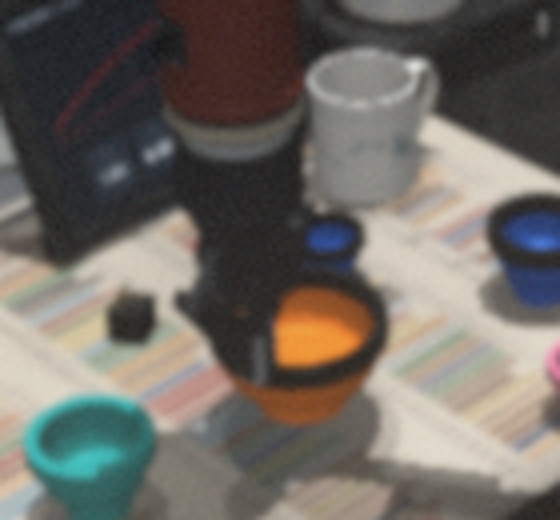

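The orange cover is lifted clear and looks close to level, held at its left rim. I'll carry it over to the white one.

```bash
python3 -m inch '[{"xyz":[0,0,-15],"yaw":0},{"xyz":[0,0,-40],"yaw":0},{"xyz":[-3,10,-65],"yaw":0},{"xyz":[-9,30,-80],"yaw":0},{"xyz":[-18,57,-85],"yaw":0},{"xyz":[-28,90,-85],"yaw":0},{"xyz":[-38,122,-85],"yaw":0},{"xyz":[-49,155,-85],"yaw":0},{"xyz":[-59,187,-85],"yaw":0},{"xyz":[-69,220,-85],"yaw":0},{"xyz":[-80,252,-85],"yaw":0},{"xyz":[-90,285,-85],"yaw":0}]'
python3 -m inch '[{"xyz":[-10,32,0],"yaw":0},{"xyz":[-20,64,0],"yaw":0},{"xyz":[-29,92,0],"yaw":0},{"xyz":[-36,115,0],"yaw":0},{"xyz":[-41,131,0],"yaw":0},{"xyz":[-43,139,0],"yaw":0},{"xyz":[-43,139,0],"yaw":0},{"xyz":[-43,139,0],"yaw":0}]'
python3 - <<'E'
from h import *
todo(518,-9.5,130)
a=env.get_image("top"); b=env.get_image("scene")
print([ (np.round(r["xy"]),round(r["conf"],2)) for r in env.tip_of(b,"medium_cover_center")])
im=np.hstack([cv2.resize(p["frame"][y:y+140,x:x+100,::-1],(400,560),interpolation=2) for p,x,y in ((a,375,140),(b,345,70))])
cv2.imwrite("pics/g3.png",im)
E
```

```text
t: 6.4
tool_pos: [515.7, 134.5, 171.3]
orientation: [-0.0, 0.988, 0.154, 0.0]
force: [0.7, 0.2, -1.5]
width: 6.5
finger_force: 60.7
t: 7.07
tool_pos: [517.4, -9.3, 170.7]
orientation: [-0.0, 0.988, 0.153, 0.0]
force: [0.5, 0.6, -0.8]
width: 6.8
finger_force: 60.7
t 7.1 at [517.4  -9.3 170.7] w 6.8 tip 11.0 shift [ 0.5  0.4 40.7] q6 1.09 yaxis [ 0.303 -0.953 -0.   ]
[(array([397., 130.]), 0.58)]
```

View pics/g3.png

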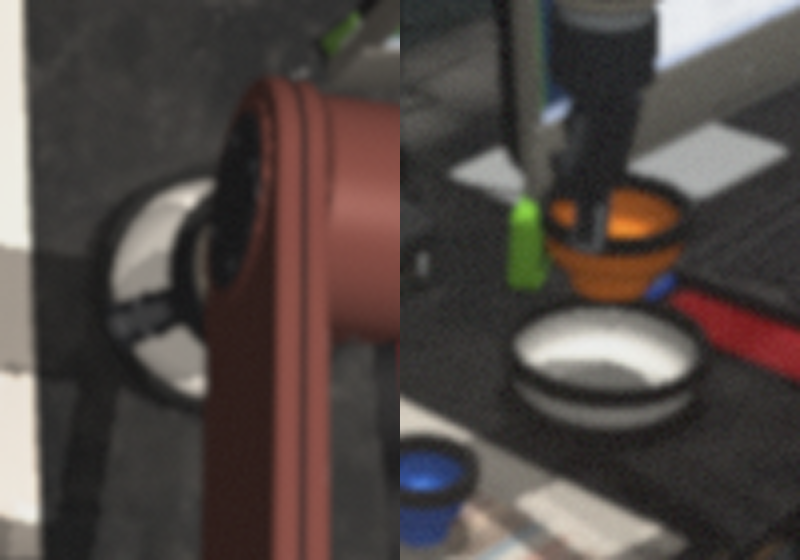

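The cover is held over the white bowl, which sits at about (397,162) in the scene view, with the orange one directly above it at (397,130). I'll lower it.

```bash
python3 -c "
from h import *
b=env.get_image('scene')
r=env.tip_of(b,'medium_cover_center')
if r: print(r[0]['xy'],r[0]['conf'],atz(b,r[0]['xy'],137),'expect', np.array([517.4,-9.3])+53*np.array([.304,-.953]))"
python3 -m inch '[{"xyz":[0,0,8],"yaw":0},{"xyz":[0,0,22],"yaw":0},{"xyz":[0,0,38],"yaw":0},{"xyz":[0,0,54],"yaw":0},{"xyz":[0,0,68],"yaw":0},{"xyz":[0,0,78],"yaw":0},{"xyz":[0,0,84],"yaw":0},{"xyz":[0,0,86],"yaw":0},{"xyz":[0,0,86],"yaw":0}]'
python3 -m inch '[{"xyz":[0,0,2],"yaw":0},{"xyz":[0,0,4],"yaw":0},{"xyz":[0,0,4],"yaw":0}]'
python3 -m inch '[{"xyz":[0,0,1],"yaw":0},{"xyz":[0,0,2],"yaw":0},{"xyz":[0,0,2],"yaw":0}]'
```

```text
[397.0, 131.5] 0.67 [532.8 -54.7 137. ] expect [533.512 -59.809]
t: 8.07
tool_pos: [517.2, -9.4, 83.9]
orientation: [-0.0, 0.988, 0.154, -0.0]
force: [-0.5, 1.4, -0.6]
width: 6.8
finger_force: 60.7
t: 8.32
tool_pos: [517.6, -9.6, 80.6]
orientation: [0.0, 0.988, 0.154, 0.0]
force: [-0.1, -0.7, -0.7]
width: 7.0
finger_force: 60.7
t: 8.57
tool_pos: [517.3, -9.6, 78.3]
orientation: [0.0, 0.988, 0.154, 0.0]
force: [-0.4, -0.0, -1.6]
width: 6.8
finger_force: 60.7
```

```bash
python3 -m inch '[{"xyz":[0,0,1],"yaw":0},{"xyz":[0,0,2],"yaw":0},{"xyz":[0,0,2],"yaw":0}]'
python3 -m inch '[{"xyz":[0,0,0.5],"yaw":0},{"xyz":[0,0,1],"yaw":0},{"xyz":[0,0,1],"yaw":0}]'
```

```text
t: 8.82
tool_pos: [517.5, -9.3, 76.8]
orientation: [-0.0, 0.988, 0.154, 0.0]
force: [-1.4, 1.5, 3.9]
width: 6.4
finger_force: 61.3
t: 9.07
tool_pos: [517.7, -9.0, 76.6]
orientation: [-0.0, 0.988, 0.154, 0.0]
force: [-3.6, 2.9, 9.9]
width: 6.7
finger_force: 62.1
```

Contact has been made at the expected height, so I'll release and retreat.

```bash
python3 -m inch '[{"xyz":[0,0,0],"yaw":0},{"xyz":[0,0,0],"yaw":0},{"xyz":[0,0,0],"yaw":0},{"xyz":[0,0,0],"yaw":0},{"xyz":[0,0,0],"yaw":0},{"xyz":[0,0,-5],"yaw":0},{"xyz":[0,0,-20],"yaw":0},{"xyz":[0,0,-45],"yaw":0},{"xyz":[0,0,-75],"yaw":0},{"xyz":[0,0,-90],"yaw":0}]' 120
python3 -c "
from h import *
todo(514-10.8,172+33.5,140)"
```

```text
t: 9.9
tool_pos: [518.7, -9.8, 168.9]
orientation: [0.001, 0.988, 0.154, 0.002]
force: [0.9, -0.4, 0.3]
width: 45.4
finger_force: 0.0
t 9.9 at [518.7  -9.8 168.9] w 45.4 tip 11.0 shift [  50.5 -209.9   28.7] q6 1.09 yaxis [ 0.304 -0.953  0.002]
```

```bash
python3 -m inch '[{"xyz":[8,-35,0],"yaw":0},{"xyz":[17,-70,0],"yaw":0},{"xyz":[25,-105,0],"yaw":0},{"xyz":[34,-140,0],"yaw":0},{"xyz":[42,-175,0],"yaw":0},{"xyz":[50,-210,15],"yaw":0},{"xyz":[50,-210,40],"yaw":0},{"xyz":[50,-210,62],"yaw":0},{"xyz":[50,-210,62],"yaw":0},{"xyz":[50,-210,62],"yaw":0}]'
python3 - <<'E'
from h import *
todo(514-10.8,172+33.5,60)
a=env.get_image("top"); b=env.get_image("scene")
rims(a,{"large_cover_center":(50,(428,211)),"medium_cover_center":(74,(428,211)),"small_cover_center":(60,(338,222))})
im=np.hstack([cv2.resize(p["frame"][y:y+120,x:x+160,::-1],(400,300),interpolation=2) for p,x,y in ((a,305,150),(b,290,100))])
cv2.imwrite("pics/g4.png",im)
E
```

```text
t: 10.73
tool_pos: [500.0, 205.5, 102.4]
orientation: [0.0, 0.988, 0.154, -0.002]
force: [-0.0, 0.2, 0.7]
width: 45.3
finger_force: 0.0
t 10.7 at [500.  205.5 102.4] w 45.3 tip 11.0 shift [ 3.2  1.  42.4] q6 1.51 yaxis [ 0.304 -0.953 -0.   ]
large_cover_center [534.1 -60.8] 80.4 bbox [ 455.9 -140.8] [612.5  19.1] [534.2      -60.850002]
medium_cover_center [532.2 -58.2] 57.7 bbox [ 477.3 -115.9] [588.4  -0.9] [532.85 -58.4 ]
small_cover_center missed
```

View pics/g4.png

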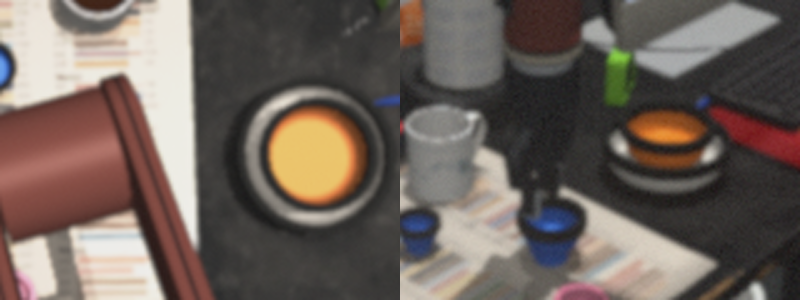

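The orange cover sits level and centred in the white one, about 2–3 mm off axis. In the right crop the gripper is over the larger blue rim with its inner finger over the cup, so I'll descend and pinch.

```bash
python3 -m inch '[{"xyz":[3,1,15],"yaw":0},{"xyz":[3,1,30],"yaw":0},{"xyz":[3,1,41],"yaw":0},{"xyz":[3,1,41],"yaw":0},{"xyz":[3,1,41],"yaw":0}]'
python3 -m inch '[{"xyz":[0,0,0],"yaw":0},{"xyz":[0,0,0],"yaw":0},{"xyz":[0,0,0],"yaw":0},{"xyz":[0,0,0],"yaw":0},{"xyz":[0,0,0],"yaw":0},{"xyz":[0,0,0],"yaw":0}]' 255
python3 -m inch '[{"xyz":[0,0,-2],"yaw":0},{"xyz":[0,0,-5],"yaw":0},{"xyz":[0,0,-9],"yaw":0},{"xyz":[0,0,-14],"yaw":0},{"xyz":[0,0,-20],"yaw":0},{"xyz":[0,0,-20],"yaw":0}]'
```

```text
t: 11.4
tool_pos: [504.0, 205.4, 62.2]
orientation: [0.0, 0.988, 0.154, -0.001]
force: [0.7, 0.4, -0.2]
width: 45.3
finger_force: 0.0
t: 11.9
tool_pos: [505.1, 206.2, 63.4]
orientation: [-0.0, 0.988, 0.154, 0.001]
force: [-0.9, 2.2, 5.4]
width: 6.6
finger_force: 54.4
t: 12.4
tool_pos: [505.2, 205.9, 83.8]
orientation: [-0.0, 0.988, 0.154, 0.001]
force: [0.1, -0.5, 0.3]
width: 7.0
finger_force: 53.7
```

```bash
python3 -m inch '[{"xyz":[0,0,-15],"yaw":0},{"xyz":[0,0,-40],"yaw":0},{"xyz":[-2,10,-67],"yaw":0},{"xyz":[-7,30,-82],"yaw":0},{"xyz":[-14,57,-87],"yaw":0},{"xyz":[-21,88,-87],"yaw":0},{"xyz":[-29,120,-87],"yaw":0},{"xyz":[-37,152,-87],"yaw":0},{"xyz":[-45,185,-87],"yaw":0},{"xyz":[-50,207,-87],"yaw":0},{"xyz":[-53,220,-87],"yaw":0},{"xyz":[-54,225,-87],"yaw":0}]'
python3 -m inch '[{"xyz":[0,0,0],"yaw":0},{"xyz":[0,0,0],"yaw":0}]'
python3 - <<'E'
from h import *
todo(521.9,-25,105)
b=env.get_image("scene")
for r in env.tip_of(b,"small_cover_center"): print(np.round(r["xy"]),round(r["conf"],2),atz(b,r["xy"],env.observe()["tool_pos"][2]-33.4))
cv2.imwrite("pics/g5.png",cv2.resize(b["frame"][80:200,335:455,::-1],(480,480),interpolation=2))
E
```

```text
t: 13.4
tool_pos: [521.4, -27.3, 169.5]
orientation: [0.0, 0.988, 0.153, 0.0]
force: [0.6, 0.1, -1.4]
width: 6.8
finger_force: 53.8
t: 13.57
tool_pos: [521.1, -24.7, 169.3]
orientation: [-0.0, 0.988, 0.154, -0.0]
force: [0.7, -0.8, -0.9]
width: 7.0
finger_force: 53.8
t 13.6 at [521.1 -24.7 169.3] w 7.0 tip 11.0 shift [ 0.6  0.6 64.3] q6 1.06 yaxis [ 0.303 -0.953 -0.001]
[364. 226.] 0.9 [308.7 357.2 135.9]
[239. 247.] 0.82 [456.1 596.4 135.9]
[296. 194.] 0.8 [513.5 373.4 135.9]
[397. 132.] 0.56 [530.4 -53.1 135.9]
```

View pics/g5.png

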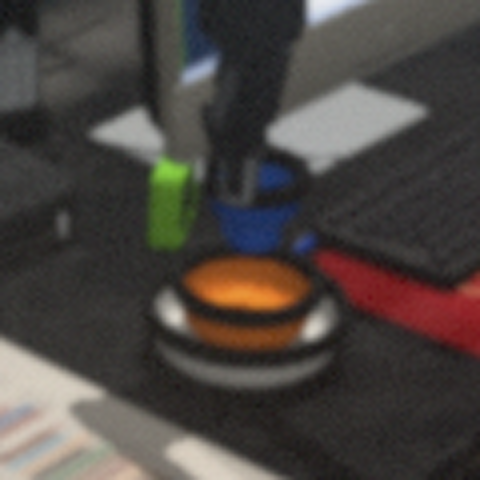

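Blue is held level at (397,132), directly above the orange cover. I'll lower it.

```bash
python3 -m inch '[{"xyz":[0,0,8],"yaw":0},{"xyz":[0,0,20],"yaw":0},{"xyz":[0,0,34],"yaw":0},{"xyz":[0,0,48],"yaw":0},{"xyz":[0,0,58],"yaw":0},{"xyz":[0,0,64],"yaw":0},{"xyz":[0,0,66],"yaw":0},{"xyz":[0,0,66],"yaw":0}]'
python3 -m inch '[{"xyz":[0,0,1.5],"yaw":0},{"xyz":[0,0,3],"yaw":0},{"xyz":[0,0,3],"yaw":0}]'
python3 -m inch '[{"xyz":[0,0,1],"yaw":0},{"xyz":[0,0,2],"yaw":0},{"xyz":[0,0,2],"yaw":0}]'
```

```text
t: 14.33
tool_pos: [520.8, -24.8, 102.6]
orientation: [-0.0, 0.988, 0.154, -0.001]
force: [-0.2, -0.0, -1.3]
width: 7.0
finger_force: 53.8
t: 14.58
tool_pos: [521.6, -25.2, 100.7]
orientation: [0.0, 0.988, 0.154, 0.0]
force: [0.3, 0.5, -0.8]
width: 7.1
finger_force: 53.8
t: 14.83
tool_pos: [521.2, -25.1, 98.3]
orientation: [0.0, 0.988, 0.154, 0.0]
force: [-1.1, -0.5, -0.9]
width: 6.9
finger_force: 53.8
```

```bash
python3 -m inch '[{"xyz":[0,0,0.5],"yaw":0},{"xyz":[0,0,1.5],"yaw":0},{"xyz":[0,0,1.5],"yaw":0}]'
python3 -m inch '[{"xyz":[0,0,0.5],"yaw":0},{"xyz":[0,0,1],"yaw":0},{"xyz":[0,0,1],"yaw":0}]'
```

```text
t: 15.08
tool_pos: [521.5, -25.0, 97.4]
orientation: [-0.0, 0.988, 0.154, 0.0]
force: [-0.9, 0.1, 4.2]
width: 7.0
finger_force: 54.4
t: 15.33
tool_pos: [521.8, -24.8, 97.3]
orientation: [-0.0, 0.988, 0.154, 0.0]
force: [-4.0, 2.1, 10.6]
width: 7.0
finger_force: 55.2
```

Blue is in contact at the expected height. I'll release it, lift away and move clear.

```bash
python3 -m inch '[{"xyz":[0,0,0],"yaw":0},{"xyz":[0,0,0],"yaw":0},{"xyz":[0,0,0],"yaw":0},{"xyz":[0,0,0],"yaw":0},{"xyz":[0,0,0],"yaw":0},{"xyz":[0,0,-5],"yaw":0},{"xyz":[0,0,-20],"yaw":0},{"xyz":[0,0,-45],"yaw":0},{"xyz":[0,0,-75],"yaw":0},{"xyz":[0,0,-110],"yaw":0},{"xyz":[0,0,-130],"yaw":0}]' 120
python3 -m inch '[{"xyz":[0,-35,0],"yaw":0},{"xyz":[0,-70,0],"yaw":0},{"xyz":[0,-105,0],"yaw":0},{"xyz":[0,-140,0],"yaw":0},{"xyz":[0,-175,0],"yaw":0},{"xyz":[0,-200,0],"yaw":0},{"xyz":[0,-200,0],"yaw":0},{"xyz":[0,-200,0],"yaw":0}]'
python3 - <<'E'
from h import *
a=env.get_image("top"); b=env.get_image("scene")
rims(a,{"large_cover_center":(50,(428,211)),"medium_cover_center":(74,(428,211)),"small_cover_center":(94,(428,211))})
im=np.hstack([cv2.resize(p["frame"][y:y+100,x:x+100,::-1],(400,400),interpolation=2) for p,x,y in ((a,378,160),(b,345,100))])
cv2.imwrite("pics/g6.png",im)
E
```

```text
t: 16.25
tool_pos: [522.5, -25.4, 230.0]
orientation: [0.001, 0.988, 0.154, 0.002]
force: [1.4, 0.4, -0.2]
width: 45.1
finger_force: 0.0
t: 16.92
tool_pos: [460.1, 166.4, 226.1]
orientation: [0.0, 0.988, 0.155, 0.0]
force: [-0.0, 0.0, -0.4]
width: 45.1
finger_force: 0.0
large_cover_center missed
medium_cover_center [529.4 -57.3] 61.0 bbox [ 472.8 -115.9] [588.5   3.6] [530.65 -56.15]
small_cover_center [530.9 -57.1] 41.5 bbox [491.  -97.6] [570.4 -15.9] [530.7  -56.75]
```

View pics/g6.png

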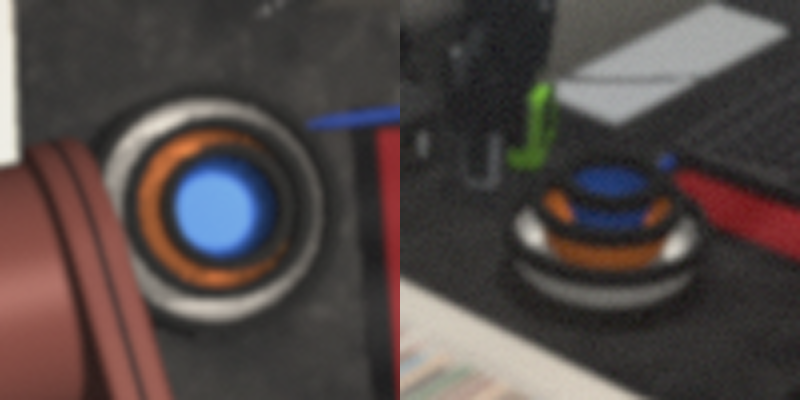

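The two crops show the three covers nested, level and concentric to within a few mm, and the gripper is clear of them. I'll hand the job in.

```bash
python3 -c "
from rig import env
print(env.finish_job())"
```

```text
the job is handed in; nothing more can be done
None
```

The covers are stacked (orange in white, blue in orange), level and centred to within a few mm in the last pictures, with the mug untouched; I handed the job in at about 17 s, but `finish_job()` returned no verdict.

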